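Check the gas line with a push-on hand gauge

TASK

Lift the blue hand gauge up out of its grey nest, then press its coupler squarely onto the tilted brass test nipple on the gas manifold, through the snap and on until it is fully home with the spring pin pushed in. Finish while still gripping the gauge and holding it fully home against the spring: do not let go. Leave the other things on the bench where they are.

Things in the scene. Friction and masses are not known exactly. Their poses are not given: they have to be found in the camera images.
- gauge: blue hand pressure gauge, about 0.25 kg, upright in the nest pocket. Origin: centre of its open mouth (underside); +z up its axis. Brass skirt 34 mm diameter, 0-38 mm up; black collar 60 mm diameter, 38-44 mm; blue square case 40 x 40 mm, faces across its x and y, 44-86 mm (grip here; fingertips can bear on the collar); white dial on top, to 89 mm
- gauge_bore (a point): point on the gauge's axis at the flat roof of the coupler bore, 34 mm above the mouth. Bore from the mouth up: 24 mm wide, narrowing over 8 mm to a lip 17 mm wide (8-11 mm up), then a groove 22 mm wide up to the roof. It fits the nipple at any turn about its axis
- nest: fixed grey moulded block, 110 x 90 x 40 mm, with one round pocket 39 mm wide and 30 mm deep in the middle of its top; the gauge's skirt stands in it, on the pocket's floor. Origin: centre of the underside, so the pocket floor is 10 mm above it. It may stand left or right of the manifold.
- manifold: fixed gas manifold: dark base 120 x 120 x 12 mm, aluminium block 80 x 100 mm up to 52 mm high, copper stubs to its sides, and a 42 mm round boss leaning 0.5 rad (29 degrees) from vertical towards its own -x (roughly to the robot); the nipple stands on the boss's flat end. Origin: centre of the underside, z up
- nipple: brass test nipple, tube 12 mm diameter and 24 mm long, four sprung steel balls 19 mm above the seat, 21 mm across. Origin: centre of the flat seat face it stands on (about 75 mm above the bench); +z along its axis, outward and up, 0.5 rad from vertical. Home: gauge origin at this origin, z axes in line, mouth flat on the seat
- poppet_tip (a point): tip of the steel spring pin, on the nipple's axis, 43 mm above the seat when free. As the coupler goes on, the balls resist from about 17 mm before home, with 8 to 12 N at the most, then snap over into the groove some 10 to 7 mm before home and tug the coupler on
- poppet (a joint): travel of the spring pin into the nipple: 0 m free, 0.009 m when the gauge is fully home on the rigid seat. The pin starts to move 9 mm before home; its spring pushes back along the axis with 4 N at first and 12 N at home. Let go, the snapped gauge springs back to about 0.003 m and sits slack: it must be held
- orange_rack: bystander: orange micro-tube rack, 70 x 200 x 28 mm, loose; origin under its centre
- tip_box: bystander: navy pipette-tip box with violet top, 85 x 120 x 66 mm, loose; origin under its centre
- reagent_bottle: bystander: glass bottle with blue cap, 70 mm diameter, 150 mm tall, loose; origin under its centre
- film_carton: bystander: blue carton, 100 x 110 x 110 mm, loose; origin under its centre
- yellow_rack: bystander: yellow tube rack with three capped tubes, 60 x 120 x 84 mm, loose; origin under its centre
- sample_jar: bystander: small white jar with red cap, 40 mm diameter, 60 mm tall, loose; origin under its centre
- marker_pen: bystander: black marker pen with red cap, 135 mm long along its x, 12 mm thick, lying loose between nest and manifold; origin under its middle
Things that resemble listed ones, but are neither listed nor needed, are in the scene too. What is shaped like the manifold but green is not meant.

How it is judged:
By the outcome, as a careful person would: the job done as asked, in the order asked, and still so for the second after the job is handed in, while the arm keeps its last pose, push and grip.
It also fails if it takes over 48 s, if anything falls off the work surface, if the arm or the gripper's body presses on something with over 40 N, if the wrist force passes 120 N, or if a joint passes its speed limit or range.

ROBOT

A 6-joint arm with a two-finger parallel gripper is mounted at the origin on the work surface. World frame = base frame: x ahead of the robot, y to its left, z up, the work surface at z = 0. Lengths are in m, angles in rad, forces in N, time in s.
With the tool pointing down it reaches from about 0.425 to 0.95 m from the base axis. Payload 3.5 kg.
Tool frame: the origin (TCP) lies between the finger pads; the fingertips stand 22 mm ahead of it and the grasp point (between the pads) lies 3 mm ahead of it (ctrl.nose_length is the z of the fingertips in the tool frame, in m); z points along the fingers, y is the line along which they close (so a half turn about z gives the same grasp; the last joint's range is limited). The gripper opens to 85 mm and grips with 20 to 120 N. Pads are 22 mm wide; open, the fingers measure 114 mm over their backs; the gripper's body (76 mm by 85 mm) begins 54 mm behind the grasp point. The pads swing forward as they close: fully open they stand 13 mm farther back than shut.
Start: joints at [1.168, 0.286, 1.577, -0, 1.279, -0.15], TCP at [0.169, 0.654, 0.253] pointing down, gripper open.
Joint ranges: [-2.77, 2.77], [-0.9, 2.22], [0.21, 2.48], [-1.53, 4.67], [0.24, 2.81], [-2.84, 2.84]. Speed limits (rad/s): [2.79, 2.79, 3.14, 3.14, 3.14, 3.14].

INTERFACE

Orientations are given as a unit quaternion [x, y, z, w].
In Python, from plant import ctrl gives the robot as it stands. The module is installed in compiled form; this text tells all that it offers.
- The arm moves only by the tool send_rows, never from a script. Its argument "rows" is text: rows parted by semicolons, each of 7 numbers parted by spaces: the turn, a rotation vector about the tool's x, y, z in a scale on which 1.0 is 360 degrees, then the shift along the tool's x, y, z in a scale on which 1.0 is 750 mm, then the opening, from -1 (shut) to 1 (fully open). A call has 1 to 8 rows; each row is the pose to reach, as a shift and turn from the pose commanded when the call began, along the tool's axes at that moment; what a row does not reach only later rows make up. A row lasts 1/8 s, in which the tool goes at most 62.5 mm and 10.7 degrees, less where a joint would pass 70% of its speed; a pose out of reach is approached as far as the arm can. A call with a gripper value outside its range is refused whole. The fingers move at their own pace and stop on an object; "grip_force" is the grip in N (left out, the last holds). Time passes only in rows, so rows that repeat a pose let the fingers close. It gives the time, the measured TCP pose, the force, the opening and the grip force at its end, in the units of the state.
- ctrl.get_state(): the state, without advancing time (a new reading comes with each control period).
- ctrl.read_camera(name): name is "side" or "top" or "wrist"; returns a dict with "color" (480x640x3 uint8, red, green, blue), "fx", "fy", "cx", "cy" (pixels), "D" ([k1, k2, p1, p2, k3] as OpenCV has them; the pictures are not rectified), "extrinsics" (4x4, takes a point from world to camera coordinates). Camera axes: x right, y down, z forward; pixel columns grow to the right and rows downward; lengths in m; the calibration is good to about 2 mm. A picture is of the moment at which its call begins. There is no depth.
- ctrl.sign_off(): hands the job in; it is judged then, once.
Trained networks look in a picture, given as the dict that the camera call returned (one of the last four; its "shot" number tells which), for a name from the list of things; names that differ only in an ending like _2 or _b are one class to them, and where a whole thing is asked for, a point or a joint stands for the part that bears it (a point fixed in the world has none). Each returns a list of dicts, best first, with "p" (0 to 1); they miss things now and then, are a little off and sometimes report something else, mostly with a low value. They report only what shows in the picture. A call takes as long as a camera call. They do not tell look-alikes from the thing itself.
- ctrl.look_for(picture, target): "position" ([x, y, z] in m, in the coordinates of the camera as it stood for that picture, good to about 4 mm: the middle of the surface that is visible of it).
The state is a dict: "time": time; "qpos": joint angles; "dq": joint speeds; "joint_efforts": joint torques, N m; "eef_pos": TCP position; "tcp_rot": TCP orientation; "contact_force": force on the tool from outside, world axes, zero at the start; "wrist_torque": the same for the moment, N m; "opening": opening from 0.0 (shut) to 1.0 (fully open); "finger_force": force on a finger pad.
Only numpy, scipy, OpenCV 4.12 (cv2) and the standard library are available. Lean on these libraries where they do the work, as an engineer would, in place of code of your own. Each camera call takes 0.05 s, during which the arm holds its last target. There are 200 camera calls.

## Working session

There is one attempt and no reset: what is moved stays moved. The work goes in short steps, Python scripts to look and compute and a tool call to move; the robot and the scene stay as the last step left them, time stands still between calls to the robot, and variables do not carry over. Pictures are saved under pics/ and viewed, at most 10 in all, crops included, and the job is handed in when it is done.

Besides the shell and the picture viewer there is one more tool, called after "Request:" by a JSON object that holds its "api" and its "payload". send_rows: Moves the arm, as the interface text tells. Its arguments: {"type":"object","properties":{"rows":{"type":"string"},"grip_force":{"type":"number"}},"required":["rows"]}

```bash
mkdir -p pics; cat > h.py <<'E'
import numpy as np,cv2
from scipy.spatial.transform import Rotation as R
from plant import ctrl
def cam(n,save=None):
    p=ctrl.read_camera(n)
    if save: cv2.imwrite('pics/'+save,cv2.cvtColor(p['color'],cv2.COLOR_RGB2BGR))
    return p
def K(p): return np.array([[p['fx'],0,p['cx']],[0,p['fy'],p['cy']],[0,0,1.]])
def w(p,c): return np.linalg.inv(p['extrinsics'])@np.r_[c,1]
def proj(p,X):
    E=np.array(p['extrinsics']);r,_=cv2.Rodrigues(E[:3,:3])
    return cv2.projectPoints(np.array(X,float).reshape(-1,1,3),r,E[:3,3],K(p),np.array(p['D'],float))[0].reshape(-1,2)
def ray(p,uv):
    E=np.array(p['extrinsics']);u=cv2.undistortPoints(np.array([[uv]],float),K(p),np.array(p['D'],float))[0,0]
    return -E[:3,:3].T@E[:3,3],E[:3,:3].T@np.r_[u,1]
def tri(obs):
    A=np.zeros((3,3));b=np.zeros(3)
    for p,uv in obs:
        o,d=ray(p,uv);d=d/np.linalg.norm(d);M=np.eye(3)-np.outer(d,d);A+=M;b+=M@o
    return np.linalg.solve(A,b)
def onz(p,uv,z):
    o,d=ray(p,uv);return o+d*(z-o[2])/d[2]
E
python3 - <<'E'
from h import *
np.set_printoptions(precision=4,suppress=True)
ps={n:cam(n,n+'0.png') for n in('side','top')}
for n,p in ps.items():
    E=np.linalg.inv(p['extrinsics']);print(n,E[:3,3],E[:3,2],p['fx'],p['D'])
    for t in ['gauge','nest','manifold','nipple','marker_pen','gauge_bore','poppet_tip']:
        for d in ctrl.look_for(p,t)[:3]:
            x=w(p,d['position'])[:3];print(' ',t,round(d['p'],2),x,proj(p,x)[0].round())
E
```

```text
side [ 0.3223 -0.7855  0.8246] [ 0.1956  0.7187 -0.6672] 446.76933487996445 [-0.0753  0.      0.      0.      0.    ]
  gauge 0.55 [0.5059 0.2221 0.0755] [283. 199.]
  nest 0.87 [0.4995 0.2098 0.0379] [283. 213.]
  nest 0.53 [0.7542 0.1223 0.0568] [378. 210.]
  manifold 0.87 [ 0.5428 -0.2562  0.0483] [352. 336.]
  manifold 0.79 [ 0.3166 -0.4235  0.0509] [262. 439.]
  nipple 0.6 [ 0.3065 -0.4104  0.0818] [253. 425.]
  nipple 0.46 [ 0.5408 -0.2432  0.0796] [350. 322.]
  marker_pen 0.49 [ 0.5477 -0.0012  0.0085] [320. 267.]
  gauge_bore 0.95 [0.5067 0.2203 0.0787] [284. 199.]
  poppet_tip 0.4 [ 0.2935 -0.4098  0.1118] [243. 419.]
top [0.3032 0.0029 1.1241] [ 0.2414 -0.0144 -0.9703] 478.99168096107087 [-0.1305  0.      0.      0.      0.    ]
  gauge 0.85 [0.5001 0.2288 0.0942] [214. 277.]
  nest 0.89 [0.4982 0.2248 0.0429] [221. 281.]
  nest 0.41 [0.4969 0.2232 0.0952] [217. 278.]
  manifold 0.95 [ 0.317  -0.3902  0.0532] [499. 336.]
  manifold 0.9 [ 0.541  -0.2321  0.0536] [417. 245.]
  nipple 0.7 [ 0.3072 -0.4036  0.0847] [510. 339.]
  nipple 0.47 [ 0.5418 -0.2374  0.0785] [422. 242.]
  marker_pen 0.68 [0.539  0.0037 0.0134] [316. 259.]
  gauge_bore 0.98 [0.4984 0.2253 0.0935] [216. 278.]
```

View pics/side0.png

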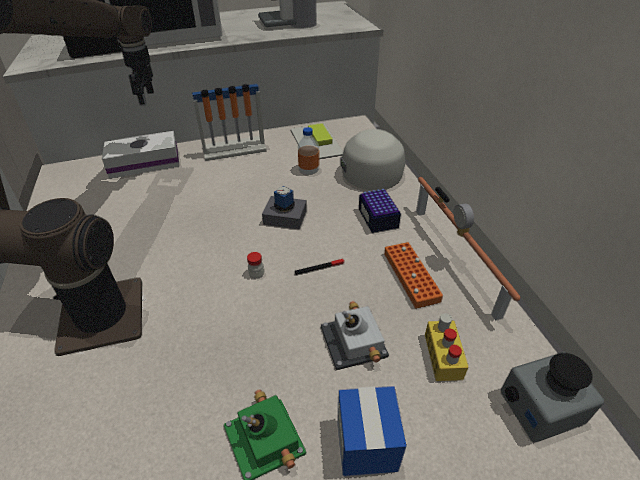

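View pics/top0.png

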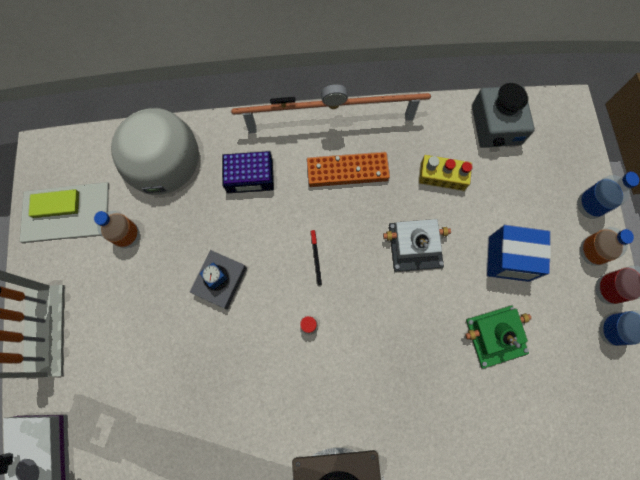

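The grey aluminium manifold, at side (352,330) and top (417,243), is the one meant. The green one, at side (262,430) and top (499,336), is the decoy. The gauge stands in its nest at side (284,197) and top (214,276). I'll enlarge both to confirm.

```bash
python3 - <<'E'
import cv2,numpy as np
s=cv2.imread('pics/side0.png');t=cv2.imread('pics/top0.png')
def c(i,u,v,w,h): return cv2.resize(i[v:v+h,u:u+w],(400,300),interpolation=cv2.INTER_CUBIC)
cv2.imwrite('pics/crop1.png',np.vstack([np.hstack([c(s,252,176,64,48),c(s,314,292,80,60)]),np.hstack([c(t,184,250,64,48),c(t,380,210,80,60)])]))
E
```

```text
(no output)
```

View pics/crop1.png

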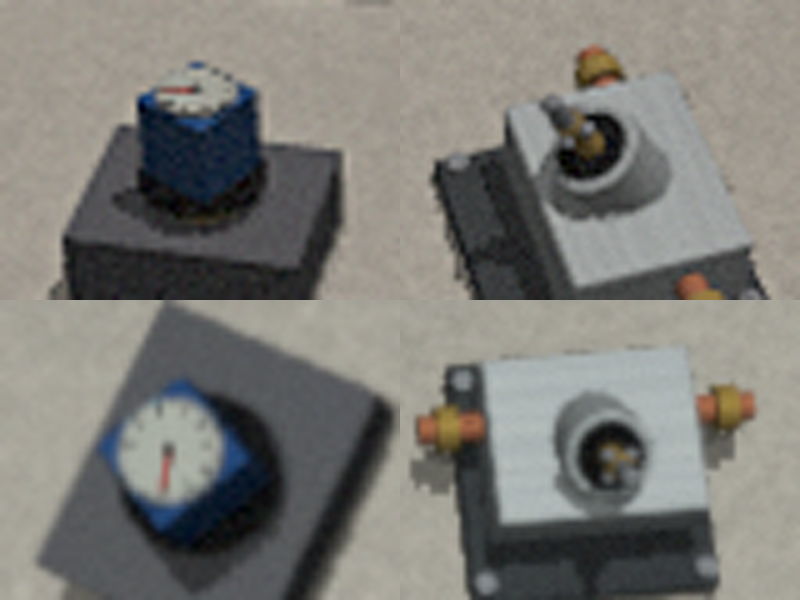

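The crops confirm both. The gauge is blue with a white dial, its square case turned about 45° in the picture, with a black collar, standing in the grey nest. The aluminium manifold has a boss, brass nipple and steel pin leaning towards the robot. Next I'll plan a close look with the wrist camera.

```bash
cat >> h.py <<'E'
np.set_printoptions(precision=4,suppress=True)
def rel(pos,Rt,s=None):
    s=s or ctrl.get_state();R0=R.from_quat(s['tcp_rot'])
    return (R0.inv()*Rt).as_rotvec(degrees=True).round(2),(R0.inv().apply(np.array(pos)-s['eef_pos'])*1000).round(1)
def tool(z,y):
    z=np.array(z,float)/np.linalg.norm(z);y=np.array(y,float);y-=z*(y@z);y/=np.linalg.norm(y)
    return R.from_matrix(np.c_[np.cross(y,z),y,z])
E
python3 - <<'E'
from h import *
s=ctrl.get_state();print(s,ctrl.nose_length)
R0=R.from_quat(s['tcp_rot']);print(R0.as_matrix())
p=cam('wrist');E=np.array(p['extrinsics']);I=np.linalg.inv(E)
print('cam in tool',R0.inv().apply(I[:3,3]-s['eef_pos']),(R0.inv().as_matrix()@I[:3,:3]),p['fx'])
print(rel([0.46,0.20,0.26],R0))
E
```

```text
{'time': 0.8, 'qpos': array([ 1.168 ,  0.2863,  1.5766,  0.    ,  1.2786, -0.15  ]), 'dq': array([-0.0005,  0.0002,  0.    ,  0.0011, -0.0023,  0.0003]), 'joint_efforts': array([ -0.0001, -40.591 , -29.2923,  -0.0002,   0.0005,  -0.    ]), 'eef_pos': array([0.1688, 0.6536, 0.2534]), 'tcp_rot': array([0.1261, 0.992 , 0.    , 0.    ]), 'contact_force': array([-0.3759, -0.8851, -0.4029]), 'wrist_torque': array([-0.0044, -0.0249, -0.0165]), 'finger_force': 0.0, 'opening': 0.9975368365539049} 0.022
[[-0.9682  0.2502  0.    ]
 [ 0.2502  0.9682  0.0001]
 [-0.      0.0001 -1.    ]]
cam in tool [ 0.0848 -0.0001 -0.1206] [[-0.0011 -0.945  -0.3272]
 [ 1.     -0.0011 -0.0001]
 [-0.0002 -0.3272  0.945 ]] 347.6067563763877
(array([-0.,  0.,  0.]), array([-395.4, -366.3,   -6.6]))
```

The rows are not in the units I measure in: shifts go in shares of 750 mm and turns go in shares of 360 degrees. I convert before sending: -400 mm / 750 = -0.5333, -330 mm / 750 = -0.44, 30 degrees / 360 = 0.0833.

Request:
{"api": "send_rows", "payload": {"rows": "0 0 0.0417 -0.2733 -0.22 -0.0133 1;0 0 0.0833 -0.5333 -0.4267 -0.02 1;0 0 0.0833 -0.5333 -0.44 -0.02 1;0 0 0.0833 -0.5333 -0.44 -0.02 1;0 0 0.0833 -0.5333 -0.44 -0.02 1;0 0 0.0833 -0.5333 -0.44 -0.02 1;0 0 0.0833 -0.5333 -0.44 -0.02 1;0 0 0.0833 -0.5333 -0.44 -0.02 1"}}

```text
time: 1.85
eef_pos: [0.4635, 0.2475, 0.2683]
tcp_rot: [0.378, 0.926, 0.0, 0.0]
contact_force: [1.3, 0.8, -0.2]
opening: 1.003
finger_force: 0.0
```

Request:
{"api": "send_rows", "payload": {"rows": "0 0 0 0 0 0 1;0 0 0 0 0 0 1;0 0 0 0 0 0 1"}}

```text
time: 2.22
eef_pos: [0.4617, 0.2504, 0.2677]
tcp_rot: [0.378, 0.926, 0.0, -0.0]
contact_force: [-1.2, -0.0, -0.4]
opening: 1.0
finger_force: 0.0
```

```bash
python3 - <<'E'
from h import *
p=cam('wrist','w1.png')
for t in ['gauge','gauge_bore','nest']:
    for d in ctrl.look_for(p,t)[:2]:
        x=w(p,d['position'])[:3];print(t,round(d['p'],2),x,proj(p,x)[0].round())
# dial: white blob
hsv=cv2.cvtColor(p['color'],cv2.COLOR_RGB2HSV)
m=cv2.inRange(hsv,(105,120,40),(125,255,255))
m=cv2.morphologyEx(m,cv2.MORPH_CLOSE,np.ones((5,5)))
for c in cv2.findContours(m,0,1)[0]:
    if cv2.contourArea(c)>400: print(cv2.contourArea(c),cv2.boundingRect(c))
print(p['extrinsics'].tolist() if hasattr(p['extrinsics'],'tolist') else p['extrinsics'])
E
```

```text
gauge 0.75 [0.5038 0.2385 0.0908] [348. 260.]
gauge_bore 0.61 [0.5003 0.2418 0.0984] [348. 258.]
gauge_bore 0.49 [0.484  0.2527 0.0392] [342. 220.]
nest 0.81 [0.485  0.2524 0.0413] [342. 221.]
[[0.7000661202979155, 0.7140776952986186, 0.000687232158302004, -0.5017841117894539], [0.6747784577590512, -0.6618522689833, 0.32653576677903984, -0.1927250364563903], [0.2336267539374343, -0.22813289793160565, -0.9451845961112499, 0.34392250706333216], [0.0, 0.0, 0.0, 1.0]]
```

View pics/w1.png

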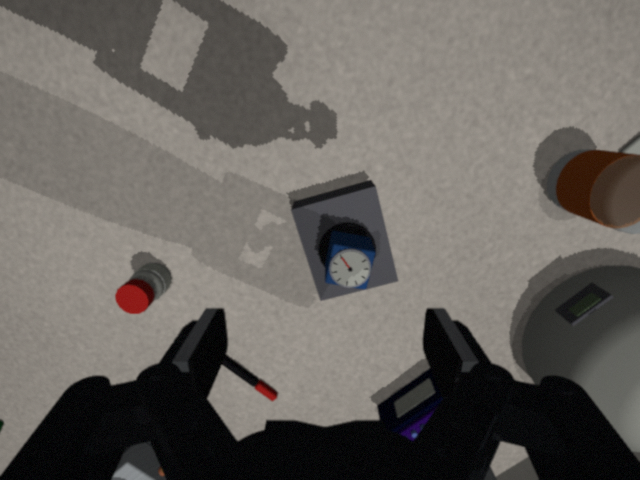

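The wrist view shows the gauge with its dial centred near (349,267) and its case close to square with the picture. The nest is around (345,240). I'll fit the pose from the silhouette.

```bash
cat > fit.py <<'E'
from h import *
from scipy.optimize import minimize
def segm(p,uv,r):
    c=p['color'].astype(int);b=(c[...,2]-c[...,0]>25)&(c[...,2]>50)
    u,v=map(int,uv);m=np.zeros(b.shape,np.uint8);m[v-r:v+r,u-r:u+r]=b[v-r:v+r,u-r:u+r]
    h=np.zeros_like(m);n,l,st,_=cv2.connectedComponentsWithStats(cv2.morphologyEx(m,cv2.MORPH_CLOSE,np.ones((3,3))))
    k=1+st[1:,4].argmax();pts=np.argwhere(l==k)[:,::-1].astype(np.int32)
    cv2.fillConvexPoly(h,cv2.convexHull(pts),1);return h
def hull(p,q,S=8):
    x,y,a=q;o=.02;P=[]
    for z in(.054,.096):
        for i,j in((1,1),(1,-1),(-1,1),(-1,-1)): P.append([x+o*(i*np.cos(a)-j*np.sin(a)),y+o*(i*np.sin(a)+j*np.cos(a)),z])
    h=np.zeros((480*1,640*1),np.uint8)
    hp=cv2.convexHull(proj(p,P).astype(np.float32))
    return hp
def cost(q,data):
    s=0
    for p,m in data:
        hp=hull(p,q);u0,v0,ww,hh=cv2.boundingRect((hp).astype(np.float32))
        h=np.zeros(m.shape,np.uint8);cv2.fillPoly(h,[np.round(hp*16).astype(np.int32)],1,shift=4)
        s+=1-(h&m).sum()/max(1,(h|m).sum())
    return s
E
python3 - <<'E'
from fit import *
ims=[(cam('wrist'),(349,260),45),(cam('top'),(214,276),25),(cam('side'),(284,197),25)]
D=[(p,segm(p,uv,r)) for p,uv,r in ims]
for d in ([D[0]],D[1:],D):
    best=min((minimize(cost,[.502,.232,a],args=(d,),method='Nelder-Mead',options=dict(initial_simplex=[[.502,.232,a],[.51,.232,a],[.502,.24,a],[.502,.232,a+.2]],xatol=1e-5,fatol=1e-6)) for a in np.radians([20,35,50,65])),key=lambda r:r.fun)
    print(best.x[:2],np.degrees(best.x[2]),best.fun)
print([onz(p,uv,.099) for (p,_),uv in zip(D[:1],[(349,267)])])
E
```

```text
[0.5106 0.2236] 45.802567606345235 0.9081419624217119
[0.5129 0.2207] 80.37713437608402 1.0667355596649624
[0.5113 0.2234] 72.7766313885463 2.0066280145620286
[array([0.507 , 0.2364, 0.099 ])]
```

```bash
python3 - <<'E'
import re
s=open('fit.py').read()
s=s.replace("b=(c[...,2]-c[...,0]>25)&(c[...,2]>50)","b=(c[...,2]-c[...,0]>18)&(c[...,2]>1.5*c[...,0])")
open('fit.py','w').write(s)
E
python3 - <<'E'
from fit import *
p=cam('wrist');t=cam('top');s=cam('side')
print(p['color'][240,345:355:3],t['color'][283,222],s['color'][200,284])
D=[(p,segm(p,(349,260),45)),(t,segm(t,(214,276),25)),(s,segm(s,(284,197),25))]
print([cv2.boundingRect(m) for _,m in D],[m.sum() for _,m in D])
for d in ([D[0]],D[1:],D):
    best=min((minimize(cost,[.505,.234,a],args=(d,),method='Nelder-Mead',options=dict(initial_simplex=[[.505,.234,a],[.515,.234,a],[.505,.242,a],[.505,.234,a+.2]],xatol=1e-5,fatol=1e-6)) for a in np.radians([0,20,35,50,65])),key=lambda r:r.fun)
    print(best.x[:2],np.degrees(best.x[2]),best.fun,[cv2.boundingRect(hull(q,best.x)) for q,_ in d])
E
```

```text
[[ 6 17 33]
 [12 21 35]
 [ 4 13 31]
 [12 22 36]] [ 9 11 21] [25 32 51]
[(325, 230, 51, 54), (205, 263, 22, 26), (274, 190, 20, 18)] [np.uint64(1984), np.uint64(365), np.uint64(295)]
[0.5079 0.2355] 35.5785715068099 0.213206046141607 [(323, 228, 53, 62)]
[0.5079 0.2358] 33.49724862985833 0.4579420579420579 [(198, 260, 30, 29), (272, 184, 22, 25)]
[0.5081 0.2361] 37.01665477795695 0.6529944949592739 [(324, 228, 52, 61), (198, 260, 30, 29), (272, 184, 22, 25)]
```

```bash
python3 - <<'E'
from h import *
s=ctrl.get_state();print(rel([.507,.236,.19],R.from_quat(s['tcp_rot'])))
E
```

```text
(array([0., 0., 0.]), array([-41.2,  21.6,  77.8]))
```

Request:
{"api": "send_rows", "payload": {"rows": "0 0 0 -0.0267 0.0133 0.0467 1;0 0 0 -0.0547 0.0293 0.104 1;0 0 0 -0.0547 0.0293 0.104 1;0 0 0 -0.0547 0.0293 0.104 1"}}

```text
time: 3.22
eef_pos: [0.5074, 0.2364, 0.1908]
tcp_rot: [0.379, 0.926, 0.0, 0.0]
contact_force: [0.8, 0.4, 0.6]
opening: 1.002
finger_force: 0.0
```

```bash
python3 - <<'E'
from h import *
p=cam('wrist','w2.png');i=cv2.cvtColor(p['color'],cv2.COLOR_RGB2BGR)
print(ctrl.get_state()['eef_pos'])
q=proj(p,[.507,.236,.099])[0];print(q)
u,v=np.clip(q.astype(int)-[100,75],0,[440,330]);print(u,v)
c=i[v:v+150,u:u+200];c=np.clip(c.astype(float)*2,0,255).astype(np.uint8)
cv2.imwrite('pics/w2c.png',cv2.resize(c,(800,600),interpolation=cv2.INTER_CUBIC))
E
```

```text
[0.5077 0.2367 0.1917]
[324.2759 255.4345]
224 180
```

View pics/w2c.png

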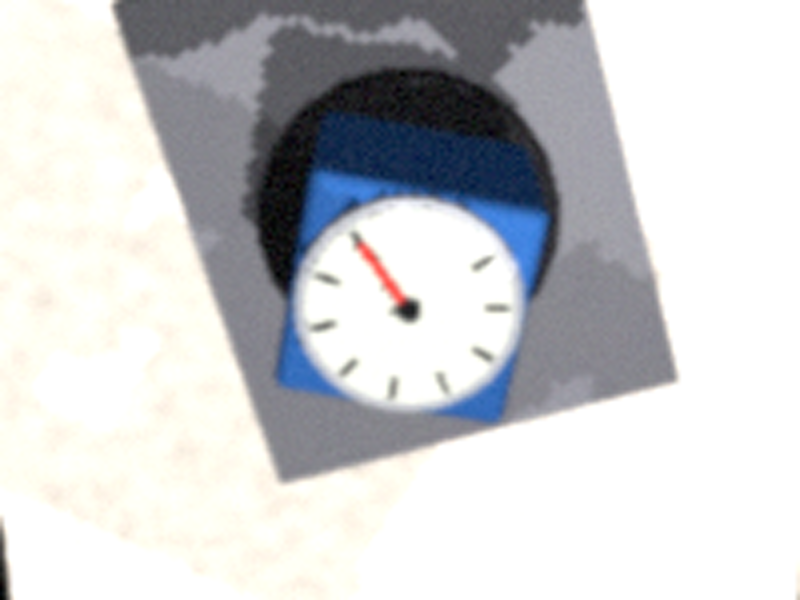

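The dial centre is at crop (410,305). The case's top corners are at crop (313,170), (549,210), (500,422) and (280,387), so it is turned about 9° from the tool. I'll convert these to world coordinates.

```bash
python3 - <<'E'
from h import *
p=cam('wrist')
C=np.array([onz(p,np.array(c)/4+[224,180],.096) for c in[(313,170),(549,210),(500,422),(280,387)]])
print(C,C.mean(0),[np.linalg.norm(C[i]-C[i-1]) for i in range(4)])
print(onz(p,np.array([408,303])/4+[224,180],.099))
for i in range(4):
    d=C[i]-C[i-1];print(np.degrees(np.arctan2(d[1],d[0])))
s=ctrl.get_state();m=R.from_quat(s['tcp_rot']).as_matrix();print(m)
E
```

```text
[[0.4822 0.2411 0.096 ]
 [0.5141 0.2637 0.096 ]
 [0.5365 0.2317 0.096 ]
 [0.5052 0.2094 0.096 ]] [0.5095 0.2365 0.096 ] [np.float64(0.03917126121056631), np.float64(0.03906549451611832), np.float64(0.03914949728448312), np.float64(0.03839027837300944)]
[0.5087 0.2367 0.099 ]
125.95570291487465
35.36957738481359
-55.03218019771967
-144.59956345448688
[[-0.7138  0.7004  0.0035]
 [ 0.7004  0.7138  0.001 ]
 [-0.0018  0.0032 -1.    ]]
```

Converted, 112 mm / 750 = 0.1493, 90 mm / 750 = 0.12, 10 degrees / 360 = 0.0278.

Request:
{"api": "send_rows", "payload": {"rows": "0 0 0.0278 -0.0013 0.0013 0.0667 1;0 0 0.0278 -0.0013 0.0013 0.12 1;0 0 0.0278 -0.0013 0.0013 0.1493 1;0 0 0.0278 -0.0013 0.0013 0.1493 1;0 0 0.0278 -0.0013 0.0013 0.1493 1", "grip_force": 60}}

```text
time: 3.95
eef_pos: [0.51, 0.2368, 0.0802]
tcp_rot: [0.458, 0.889, 0.001, 0.001]
contact_force: [-0.3, -0.5, 1.0]
opening: 1.0
finger_force: 0.0
```

Request:
{"api": "send_rows", "payload": {"rows": "0 0 0 0 0 0 -1;0 0 0 0 0 0 -1;0 0 0 0 0 0 -1;0 0 0 0 0 0 -1;0 0 0 0 0 0 -1;0 0 0 0 0 0 -1", "grip_force": 60}}

```text
time: 4.7
eef_pos: [0.5092, 0.2363, 0.0788]
tcp_rot: [0.458, 0.889, 0.0, 0.0]
contact_force: [-1.2, 0.5, 5.9]
opening: 0.459
finger_force: 61.0
```

Gripped: opening 0.459, which is about 39 mm, with 61 N on the pad. Lifting.

Converted, -150 mm / 750 = -0.2, -130 mm / 750 = -0.1733.

Request:
{"api": "send_rows", "payload": {"rows": "0 0 0 0 0 -0.02 -1;0 0 0 0 0 -0.06 -1;0 0 0 0 0 -0.12 -1;0 0 0 0 0 -0.1733 -1;0 0 0 0 0 -0.2 -1;0 0 0 0 0 -0.2 -1"}}

```text
time: 5.45
eef_pos: [0.5091, 0.2363, 0.2289]
tcp_rot: [0.458, 0.889, 0.001, 0.001]
contact_force: [-0.2, 0.4, -2.9]
opening: 0.458
finger_force: 62.0
```

```bash
python3 - <<'E'
from h import *
s=ctrl.get_state();print(s['contact_force'],s['eef_pos'],s['qpos'],s['finger_force'],s['opening'])
R0=R.from_quat(s['tcp_rot'])
# view pose near the manifold: vertical tool, TCP offset so camera sees nipple
seat=np.array([.54,-.24,.08])
# put camera over: candidate keep tool x direction
for yaw in (35,90,125):
    y=[np.cos(np.radians(yaw)),np.sin(np.radians(yaw)),0]
    T=tool([0,0,-1],y);print(yaw,T.as_matrix()[:,0],rel([.47,-.16,.25],T))
E
```

```text
[-0.2179  0.4183 -2.9369] [0.5091 0.2363 0.2289] [ 0.2539  0.0572  1.8839  0.      1.198  -0.366 ] 61.99551701545715 0.45760666705680125
35 [-0.5736  0.8192  0.    ] (array([0.13, 0.05, 0.52]), array([-299.9, -262. ,  -21.4]))
90 [-1.  0.  0.] (array([  0.1 ,   0.11, -54.48]), array([-299.9, -262. ,  -21.4]))
125 [-0.8192 -0.5736 -0.    ] (array([  0.06,   0.14, -89.48]), array([-299.9, -262. ,  -21.4]))
```

Converted, -450 mm / 750 = -0.6, -398 mm / 750 = -0.5307.

Request:
{"api": "send_rows", "payload": {"rows": "0 0 0 -0.0667 -0.024 -0.0267 -1;0 0 0 -0.1427 -0.052 -0.0267 -1;0 0 0 -0.22 -0.0813 -0.0267 -1;0 0 0 -0.2973 -0.1093 -0.0267 -1;0 0 0 -0.3747 -0.1373 -0.0267 -1;0 0 0 -0.4533 -0.1667 -0.0267 -1;0 0 0 -0.5307 -0.196 -0.0267 -1;0 0 0 -0.6 -0.2213 -0.0267 -1"}}

```text
time: 6.45
eef_pos: [0.634, -0.2283, 0.2439]
tcp_rot: [0.458, 0.889, 0.0, -0.003]
contact_force: [0.5, 0.3, -2.0]
opening: 0.465
finger_force: 61.9
```

Request:
{"api": "send_rows", "payload": {"rows": "0 0 0 0 0 0 -1;0 0 0 0 0 0 -1;0 0 0 0 0 0 -1"}}

```text
time: 6.82
eef_pos: [0.6344, -0.2249, 0.2464]
tcp_rot: [0.457, 0.889, 0.0, -0.001]
contact_force: [0.3, 0.0, -2.7]
opening: 0.458
finger_force: 62.0
```

```bash
python3 - <<'E'
from h import *
import pickle
p=cam('wrist','m1.png');pickle.dump(p,open('m1.pkl','wb'))
print(ctrl.get_state()['eef_pos'])
for t in ['nipple','manifold','poppet_tip','gauge']:
    for d in ctrl.look_for(p,t)[:3]:
        x=w(p,d['position'])[:3];print(t,round(d['p'],2),x,proj(p,x)[0].round())
E
```

```text
[ 0.6347 -0.2249  0.247 ]
nipple 0.57 [ 0.5425 -0.2342  0.0814] [227. 170.]
manifold 0.89 [ 0.3665 -0.3731  0.0188] [ 27. 174.]
manifold 0.65 [ 0.56   -0.2252  0.0544] [257. 169.]
poppet_tip 0.65 [ 0.5346 -0.2377  0.1082] [206. 173.]
gauge 0.73 [ 0.6257 -0.2152  0.265 ] [322. 339.]
gauge 0.52 [ 0.534  -0.2329  0.1062] [209. 167.]
gauge 0.34 [ 0.505  -0.4235  0.1172] [ 68. 333.]
```

Converted, -150 mm / 750 = -0.2, -105 mm / 750 = -0.14.

Request:
{"api": "send_rows", "payload": {"rows": "0 0 0 0 -0.0667 0 -1;0 0 0 0 -0.14 0 -1;0 0 0 0 -0.2 0 -1;0 0 0 0 -0.2 0 -1;0 0 0 0 -0.2 0 -1;0 0 0 0 -0.2 0 -1"}}

```text
time: 7.82
eef_pos: [0.5137, -0.3129, 0.248]
tcp_rot: [0.457, 0.889, 0.0, 0.0]
contact_force: [0.2, 0.5, -3.4]
opening: 0.458
finger_force: 62.3
```

```bash
python3 - <<'E'
from h import *
import pickle
p=cam('wrist','m2.png');pickle.dump(p,open('m2.pkl','wb'))
print(ctrl.get_state()['eef_pos'])
for t in ['nipple','manifold','poppet_tip','gauge']:
    for d in ctrl.look_for(p,t)[:3]:
        x=w(p,d['position'])[:3];print(t,round(d['p'],2),x,proj(p,x)[0].round())
a=cv2.imread('pics/m1.png');b=cv2.imread('pics/m2.png')
cv2.imwrite('pics/m12.png',np.hstack([cv2.resize(a,(400,300)),cv2.resize(b,(400,300))]))
E
```

```text
[ 0.5137 -0.3128  0.2479]
nipple 0.68 [ 0.3094 -0.401   0.0911] [ 55. 171.]
nipple 0.64 [ 0.5456 -0.239   0.08  ] [408. 174.]
manifold 0.94 [ 0.5425 -0.2352  0.0521] [401. 164.]
manifold 0.66 [ 0.3337 -0.3879  0.054 ] [115. 169.]
poppet_tip 0.67 [ 0.2981 -0.4042  0.1107] [ 21. 170.]
poppet_tip 0.18 [ 0.5453 -0.2387  0.0804] [408. 174.]
gauge 0.58 [ 0.5098 -0.3033  0.2629] [333. 340.]
```

View pics/m12.png

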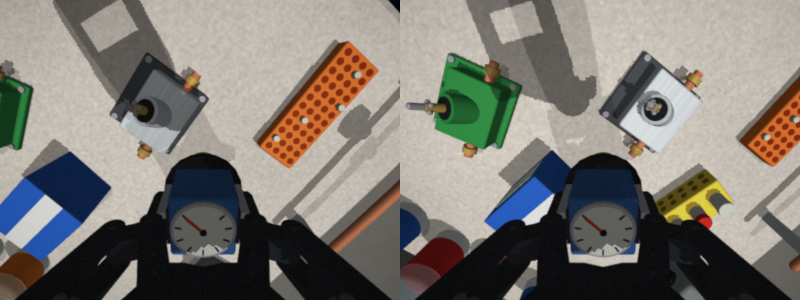

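Both views show the aluminium manifold, with the nipple at about (227,170) in m1 and (408,174) in m2. I'll enlarge both to mark points.

```bash
python3 - <<'E'
import cv2,numpy as np
a=cv2.imread('pics/m1.png');b=cv2.imread('pics/m2.png')
def c(i,u,v): return np.clip(cv2.resize(i[v:v+120,u:u+80],(400,600),interpolation=cv2.INTER_CUBIC).astype(float)*1.6,0,255).astype(np.uint8)
cv2.imwrite('pics/m12c.png',np.hstack([c(a,185,110),c(b,370,110)]))
E
```

```text
(no output)
```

View pics/m12c.png

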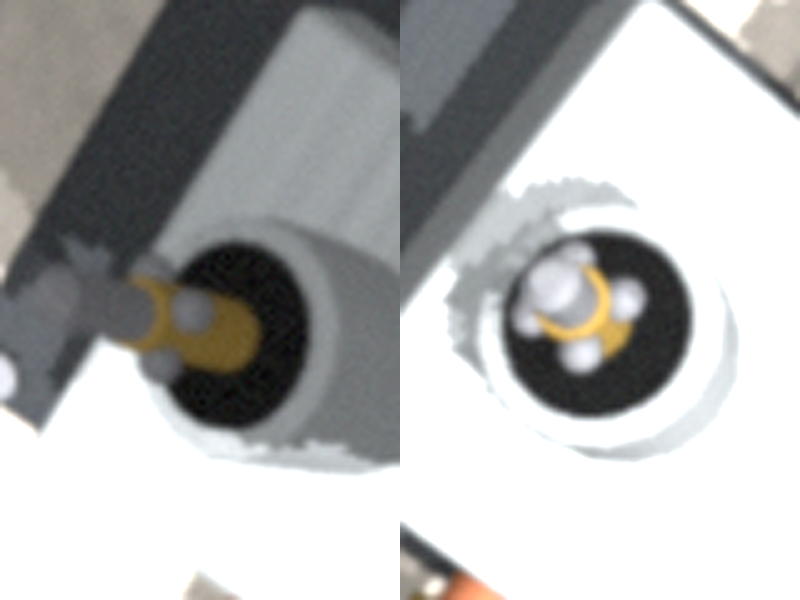

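```bash
python3 - <<'E'
from h import *
import pickle
A=pickle.load(open('m1.pkl','rb'));B=pickle.load(open('m2.pkl','rb'))
a=lambda u,v:(185+u/5,110+v/5); b=lambda u,v:(370+(u-400)/5,110+v/5)
def ang(p,q): d=q-p;return np.degrees(np.arctan2(d[1],d[0]))
for p,f,l in((A,a,[(165,235),(305,10)]),(B,b,[(402,308),(640,5)]),(B,b,[(650,5),(800,115)])):
    P=[onz(p,f(*q),.052) for q in l];print(P,ang(*P))
s=tri([(A,a(231,334)),(B,b(598,323))]);print('seat',s,proj(A,s),a(231,334),proj(B,s),b(598,323))
t=tri([(A,a(138,312)),(B,b(573,299))]);print('tubeend',t,t-s,np.linalg.norm(t-s),ang(s,t),np.degrees(np.arccos((t-s)[2]/np.linalg.norm(t-s))))
for yaw in(-3,0,3,6):
    n=np.array([-np.sin(.5)*np.cos(np.radians(yaw)),-np.sin(.5)*np.sin(np.radians(yaw)),np.cos(.5)])
    print(yaw,[((proj(A,s+n*k)[0]-[185,110])*5).round() for k in(.019,.024,.043)],[((proj(B,s+n*k)[0]-[370,110])*5+[400,0]).round() for k in(.019,.024,.043)])
E
```

```text
[array([ 0.5254, -0.2367,  0.052 ]), array([ 0.526 , -0.1899,  0.052 ])] 89.30501264069314
[array([ 0.5239, -0.2565,  0.052 ]), array([ 0.5254, -0.1917,  0.052 ])] 88.70175460484842
[array([ 0.5268, -0.1906,  0.052 ]), array([ 0.5601, -0.1891,  0.052 ])] 2.7186916599496573
seat [ 0.5474 -0.2382  0.0767] [[231.21   176.9954]] (231.2, 176.8) [[409.6067 174.4049]] (409.6, 174.6)
tubeend [ 0.5363 -0.2381  0.0962] [-0.0111  0.0001  0.0195] 0.02246926813104538 179.45169927102964 29.58920969132531
-3 [array([156., 315.]), array([134., 310.]), array([ 46., 287.])] [array([580., 302.]), array([575., 296.]), array([554., 272.])]
0 [array([154., 318.]), array([132., 313.]), array([ 42., 293.])] [array([578., 304.]), array([573., 299.]), array([549., 278.])]
3 [array([153., 320.]), array([131., 316.]), array([ 39., 299.])] [array([576., 307.]), array([570., 302.]), array([545., 284.])]
6 [array([151., 323.]), array([129., 319.]), array([ 36., 305.])] [array([575., 309.]), array([568., 305.]), array([541., 290.])]
```

```bash
python3 - <<'E'
from h import *
p=cam('wrist');s=ctrl.get_state();R0=R.from_quat(s['tcp_rot'])
c=p['color'][310:430,260:400].astype(int)
m=((c.min(2)>75)&(c.max(2)-c.min(2)<40)).astype(np.uint8)
n,l,st,ce=cv2.connectedComponentsWithStats(m);k=1+st[1:,4].argmax()
pts=cv2.convexHull(np.argwhere(l==k)[:,::-1].astype(np.int32));e=cv2.fitEllipse(pts);print(st[k],e)
uv=np.array(e[0])+[260,310];print('dial',uv)
zt=s['eef_pos'][2]+.0202
x=onz(p,uv,zt);print(x,R0.inv().apply(x-s['eef_pos'])*1000)
print(proj(p,s['eef_pos']+R0.apply([0,0,-.0202])))
# target
seat=np.array([.5474,-.2382,.0767]);yaw=np.radians(.5)
nz=np.array([-np.sin(.5)*np.cos(yaw),-np.sin(.5)*np.sin(yaw),np.cos(.5)])
T=tool(-nz,R0.as_matrix()[:,1]);print(T.as_matrix())
for k in (.06,):
    print(k,seat+nz*(.0688+k),rel(seat+nz*(.0688+k),T,s),s['eef_pos'],s['qpos'])
E
```

```text
[   6   19  118   98 7573] ((65.1330337524414, 73.69459533691406), (105.6544189453125, 125.93396759033203), 89.04122924804688)
dial [325.133  383.6946]
[ 0.5159 -0.3174  0.2679] [ -4.9517  -0.2373 -20.201 ]
[[325.7961 372.5041]]
[[-0.5549  0.6799  0.4794]
 [ 0.7762  0.6305  0.0042]
 [-0.2994  0.3744 -0.8776]]
0.06 [ 0.4857 -0.2387  0.1897] (array([-22.93, -17.2 ,  -3.52]), array([76.6, 20.9, 58. ])) [ 0.5132 -0.3133  0.2477] [-0.7166  0.1306  1.7694  0.      1.2418 -1.3373]
```

Converted, 76.6 mm / 750 = 0.1021, 60 mm / 750 = 0.08, -22.9 degrees / 360 = -0.0636.

Request:
{"api": "send_rows", "payload": {"rows": "-0.0222 -0.0167 -0.0033 0.0133 0.004 0.0067 -1;-0.0444 -0.0333 -0.0067 0.0267 0.008 0.0067 -1;-0.0636 -0.0478 -0.0097 0.0467 0.0133 0.0133 -1;-0.0636 -0.0478 -0.0097 0.08 0.0227 0.0533 -1;-0.0636 -0.0478 -0.0097 0.1021 0.0279 0.0773 -1;-0.0636 -0.0478 -0.0097 0.1021 0.0279 0.0773 -1;-0.0636 -0.0478 -0.0097 0.1021 0.0279 0.0773 -1;-0.0636 -0.0478 -0.0097 0.1021 0.0279 0.0773 -1"}}

```text
time: 9.12
eef_pos: [0.4863, -0.2404, 0.1916]
tcp_rot: [0.416, 0.875, 0.107, 0.224]
contact_force: [0.8, 0.8, -3.7]
opening: 0.461
finger_force: 62.4
```

```bash
cat > go.py <<'E'
from h import *
seat=np.array([.5474,-.2382,.0767]);yaw=np.radians(.5)
nz=np.array([-np.sin(.5)*np.cos(yaw),-np.sin(.5)*np.sin(yaw),np.cos(.5)])
def rep(L=.0688):
    s=ctrl.get_state();R0=R.from_quat(s['tcp_rot']);T=tool(-nz,R0.as_matrix()[:,1])
    print('to home',rel(seat+nz*L,T,s),'F tool',R0.inv().apply(s['contact_force']),'tau',s['wrist_torque'],s['qpos'],s['time'],s['finger_force'])
E
python3 - <<'E'
from go import *
rep()
ps={n:cam(n,n+'5.png') for n in('side','top')}
s,t=ps['side'],ps['top']
for n,p in ps.items():
  for k in(0,.043,.06): print(n,k,proj(p,seat+nz*k)[0])
a=cv2.imread('pics/side5.png')[262:352,290:410];b=cv2.imread('pics/top5.png')[190:280,360:480]
cv2.imwrite('pics/c5.png',np.clip(np.hstack([cv2.resize(i,(400,300),interpolation=cv2.INTER_CUBIC) for i in(a,b)])*1.4,0,255).astype(np.uint8))
E
```

```text
to home (array([-0.03,  0.2 ,  0.  ]), array([ 2.5, -0.1, 61.3])) F tool [ 1.2862 -0.3108  3.6359] tau [ 0.0628  0.4034 -0.0141] [-0.7957 -0.134   2.1965  0.511   0.7814 -1.7914] 9.125 62.440688610076904
side 0 [351.6528 320.2761]
side 0.043 [342.8774 311.063 ]
side 0.06 [339.2448 307.2478]
top 0 [421.4478 239.9085]
top 0.043 [426.1727 244.8008]
top 0.06 [428.1435 246.8432]
```

View pics/c5.png

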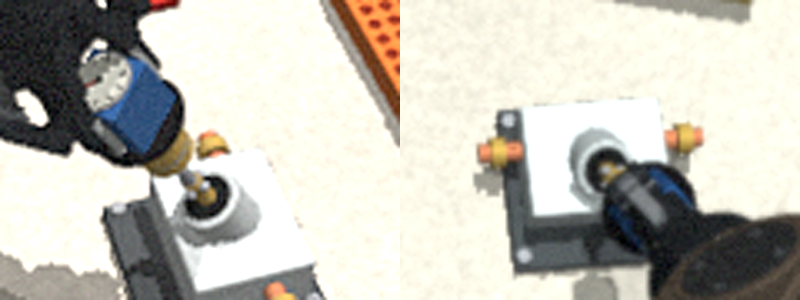

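The coupler is lined up above the nipple in both views. I'll approach to about 20 mm before home.

Converted, 40 mm / 750 = 0.0533, 34 mm / 750 = 0.0453.

Request:
{"api": "send_rows", "payload": {"rows": "0 0 0 0.0027 0 0.0067 -1;0 0 0 0.0027 0 0.02 -1;0 0 0 0.0027 0 0.0333 -1;0 0 0 0.0027 0 0.0453 -1;0 0 0 0.0027 0 0.0533 -1;0 0 0 0.0027 0 0.0533 -1;0 0 0 0.0027 0 0.0533 -1", "grip_force": 80}}

```text
time: 10.1
eef_pos: [0.5035, -0.2375, 0.1543]
tcp_rot: [0.416, 0.875, 0.108, 0.223]
contact_force: [0.1, -0.8, -2.1]
opening: 0.46
finger_force: 81.9
```

```bash
python3 - <<'E'
from go import *
rep()
E
```

```text
to home (array([-0.04,  0.04,  0.  ]), array([-1.6,  0.4, 20.3])) F tool [-0.0328 -1.2784  1.9156] tau [0.0052 0.4675 0.0002] [-0.7639 -0.0432  2.1901  0.5468  0.6975 -1.8179] 10.1 81.93676829338074
```

Converted, 6 mm / 750 = 0.008, -1.2 mm / 750 = -0.0016.

Request:
{"api": "send_rows", "payload": {"rows": "0 0 0 -0.0016 0.0004 0.0027 -1;0 0 0 -0.0016 0.0004 0.0053 -1;0 0 0 -0.0016 0.0004 0.008 -1;0 0 0 -0.0016 0.0004 0.008 -1;0 0 0 -0.0016 0.0004 0.008 -1"}}

```text
time: 10.72
eef_pos: [0.5072, -0.2384, 0.1494]
tcp_rot: [0.416, 0.875, 0.108, 0.223]
contact_force: [-1.0, -1.5, -1.6]
opening: 0.461
finger_force: 82.6
```

```bash
python3 - <<'E'
from go import *
rep()
E
```

```text
to home (array([-0.06,  0.07,  0.  ]), array([-0.3,  0.3, 14.3])) F tool [-0.1781 -2.2421  0.9776] tau [-0.2762  0.5892 -0.1054] [-0.7596 -0.0268  2.1846  0.552   0.6856 -1.8217] 10.725 82.59219288825989
```

Converted, 4 mm / 750 = 0.0053, 2 mm / 750 = 0.0027.

Request:
{"api": "send_rows", "payload": {"rows": "0 0 0 0 0 0.0027 -1;0 0 0 0 0 0.0053 -1;0 0 0 0 0 0.0053 -1;0 0 0 0 0 0.0053 -1"}}

```text
time: 11.22
eef_pos: [0.5093, -0.2386, 0.1466]
tcp_rot: [0.416, 0.875, 0.108, 0.223]
contact_force: [-5.0, 0.3, 5.2]
opening: 0.457
finger_force: 83.0
```

```bash
python3 - <<'E'
from go import *
rep()
E
```

```text
to home (array([-0.03,  0.1 ,  0.  ]), array([ 0.1, -0. , 10.8])) F tool [ 1.4676 -1.297  -6.977 ] tau [-0.035   0.7449 -0.0473] [-0.7567 -0.0179  2.1821  0.5561  0.6785 -1.8249] 11.225 83.0109429359436
```

Converted, 4 mm / 750 = 0.0053, 2 mm / 750 = 0.0027.

Request:
{"api": "send_rows", "payload": {"rows": "0 0 0 0 0 0.0027 -1;0 0 0 0 0 0.0053 -1;0 0 0 0 0 0.0053 -1;0 0 0 0 0 0.0053 -1"}}

```text
time: 11.72
eef_pos: [0.5115, -0.2383, 0.1417]
tcp_rot: [0.417, 0.874, 0.108, 0.223]
contact_force: [5.2, -1.9, -6.5]
opening: 0.459
finger_force: 81.6
```

```bash
python3 - <<'E'
from go import *
rep()
E
```

```text
to home (array([-0.03,  0.12,  0.  ]), array([-0.4,  0.2,  5.4])) F tool [-2.4455 -0.0955  8.1769] tau [-0.3692 -0.1297 -0.1852] [-0.753  -0.0058  2.1809  0.5623  0.6673 -1.8281] 11.725 81.63785219192505
```

It has snapped over: the resistance turned into a tug. Pressing on home.

Converted, 4 mm / 750 = 0.0053, 2 mm / 750 = 0.0027.

Request:
{"api": "send_rows", "payload": {"rows": "0 0 0 0 0 0.0027 -1;0 0 0 0 0 0.0053 -1;0 0 0 0 0 0.0053 -1;0 0 0 0 0 0.0053 -1"}}

```text
time: 12.22
eef_pos: [0.5131, -0.2384, 0.1393]
tcp_rot: [0.416, 0.875, 0.108, 0.223]
contact_force: [-4.3, -1.6, 4.3]
opening: 0.458
finger_force: 82.8
```

```bash
python3 - <<'E'
from go import *
rep()
E
```

```text
to home (array([-0.03,  0.08,  0.  ]), array([-0.2,  0. ,  2.6])) F tool [-0.1534 -2.3671 -5.8509] tau [-0.0892  0.5344 -0.0323] [-0.7508  0.0018  2.1784  0.5648  0.6628 -1.8316] 12.225 82.76469826698303
```

Converted, 2 mm / 750 = 0.0027, 1 mm / 750 = 0.0013.

Request:
{"api": "send_rows", "payload": {"rows": "0 0 0 0 0 0.0013 -1;0 0 0 0 0 0.0027 -1;0 0 0 0 0 0.0027 -1;0 0 0 0 0 0.0027 -1"}}

```text
time: 12.72
eef_pos: [0.5141, -0.2384, 0.1375]
tcp_rot: [0.416, 0.875, 0.108, 0.223]
contact_force: [-5.9, -0.7, 5.6]
opening: 0.46
finger_force: 82.9
```

```bash
python3 - <<'E'
from go import *
rep()
E
```

```text
to home (array([-0.03,  0.08,  0.  ]), array([-0.1,  0. ,  0.5])) F tool [ 1.0133 -2.3889 -7.7382] tau [-0.118   0.5243 -0.0361] [-0.7494  0.0068  2.1773  0.567   0.6589 -1.8333] 12.725 82.92607426643372
```

Converted, 2 mm / 750 = 0.0027, 1 mm / 750 = 0.0013.

Request:
{"api": "send_rows", "payload": {"rows": "0 0 0 0 0 0.0013 -1;0 0 0 0 0 0.0027 -1;0 0 0 0 0 0.0027 -1;0 0 0 0 0 0.0027 -1"}}

```text
time: 13.22
eef_pos: [0.5149, -0.2385, 0.1362]
tcp_rot: [0.416, 0.875, 0.108, 0.223]
contact_force: [-9.1, -0.1, 9.4]
opening: 0.46
finger_force: 84.3
```

```bash
python3 - <<'E'
from go import *
rep()
E
```

```text
to home (array([-0.04,  0.06,  0.  ]), array([-0.,  0., -1.])) F tool [  2.1469  -2.7458 -12.5929] tau [-0.0661  0.9244 -0.0101] [-0.7483  0.0108  2.1761  0.5683  0.6563 -1.835 ] 13.225 84.28075790405273
```

Converted, 1.5 mm / 750 = 0.002, 1 mm / 750 = 0.0013.

Request:
{"api": "send_rows", "payload": {"rows": "0 0 0 0 0 0.0013 -1;0 0 0 0 0 0.002 -1;0 0 0 0 0 0.002 -1;0 0 0 0 0 0.002 -1"}}

```text
time: 13.72
eef_pos: [0.5151, -0.2386, 0.1362]
tcp_rot: [0.415, 0.876, 0.108, 0.222]
contact_force: [-22.5, 2.1, 21.5]
opening: 0.457
finger_force: 86.0
```

```bash
python3 - <<'E'
from go import *
rep()
E
```

```text
to home (array([-0.04, -0.01, -0.  ]), array([ 0.2, -0.1, -1.1])) F tool [  7.7606  -5.9365 -29.6421] tau [0.3163 1.9612 0.0873] [-0.7482  0.0118  2.1748  0.5675  0.6577 -1.836 ] 13.725 86.03961825370789
```

Seated: the motion stopped and the axial force climbed to about 30 N. I'll ease the small side load, hold, then verify.

Converted, 0.5 mm / 750 = 0.0007, -0.35 mm / 750 = -0.0005.

Request:
{"api": "send_rows", "payload": {"rows": "0 0 0 0.0007 -0.0005 0 -1;0 0 0 0.0007 -0.0005 0 -1;0 0 0 0.0007 -0.0005 0 -1;0 0 0 0.0007 -0.0005 0 -1;0 0 0 0.0007 -0.0005 0 -1;0 0 0 0.0007 -0.0005 0 -1"}}

```text
time: 14.48
eef_pos: [0.515, -0.2385, 0.1361]
tcp_rot: [0.415, 0.875, 0.108, 0.223]
contact_force: [-19.3, 2.1, 20.0]
opening: 0.463
finger_force: 85.7
```

```bash
python3 - <<'E'
from go import *
rep()
p=cam('side','s6.png');q=cam('wrist','w6.png');rep()
a=cv2.imread('pics/s6.png')[250:355,285:425];b=cv2.imread('pics/w6.png')
cv2.imwrite('pics/c6.png',np.clip(np.hstack([cv2.resize(a,(400,300),interpolation=cv2.INTER_CUBIC),cv2.resize(b,(400,300))])*1.4,0,255).astype(np.uint8))
E
```

```text
to home (array([-0.02,  0.05,  0.  ]), array([ 0. , -0. , -1.1])) F tool [  6.3514  -4.3573 -26.7751] tau [0.3081 1.6316 0.0718] [-0.7484  0.0113  2.1758  0.569   0.6566 -1.8372] 14.475 85.66935896873474
to home (array([-0.02,  0.05,  0.  ]), array([ 0.1, -0. , -1.1])) F tool [  5.9694  -4.6492 -27.2827] tau [0.2642 1.6303 0.0413] [-0.7484  0.0112  2.1757  0.569   0.6566 -1.8371] 14.575 85.66916942596436
```

View pics/c6.png

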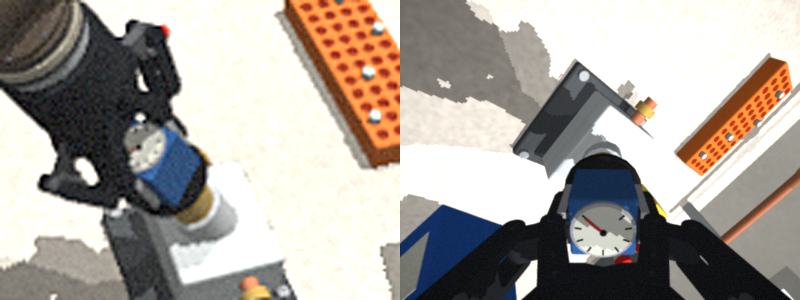

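The side view shows the brass skirt flush on the boss, still gripped. The push holds steady at about 27 N, well above the 12 N spring. Handing in.

```bash
python3 -c "
from plant import ctrl
print(ctrl.sign_off())"
```

```text
the job is handed in; nothing more can be done
None
```

The gauge is snapped onto the nipple and pressed fully home, still gripped and held with about 27 N against the 12 N spring; I handed the job in at about 14.6 s, and no verdict came back.

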